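# Shut a hinged plaster mould, pin it and hold it squeezed

## Task

Swing the open half of the plaster mould shut against the fixed half, then take the orange-headed pin from its wooden stand and push it down through both brass eyes until its head rests on the upper eye. Then let go of the pin and grip the red and blue tabs on top of the mould together between the fingers, squeezing the halves firmly against each other: finish while still holding that squeeze, do not let go. Leave everything else on the bench standing where it is.

Things in the scene. Friction and masses are not known exactly. Their poses are not given: they have to be found in the camera images.
- mould: White plaster mould on a round wooden board (250 mm across, 12 mm thick), fixed; yaw within 0.35 rad. Origin: centre of the board's underside, on the bench. z up; the seam is its x-z plane, fixed half at -y, hinge at the +x end, brass eyes at the -x end. Shut, the plaster spans x -65..55, y -52..52 (straps to 55), z 15..122 mm. A blue vase model sits inside.
- swing_half (a joint): Angle of the swinging half about the upright hinge: 0 = shut on the fixed half (hard stop), grows as it opens towards the mould's +y side, at most 1.3 rad; starts at 0.45 to 1.05. Hinge friction about 0.12 N m: the half stays where it is left. It carries the red tab and the upper eye.
- hinge (a point): Point on the upright hinge axis, at mould x 65, y 0, z 122 mm (level with the plaster's top).
- eye_top (a point): Centre of the pin hole at the upper eye's top face when shut: mould x -90, y 0, z 122 mm; it does not move with the swinging half. Both brass eyes are 36 mm square with a 13 mm hole, chamfered 2 mm on top. Upper eye (z 106..122) on the swinging half, lower (z 84..102) on the fixed half; they line up only when shut.
- blue_tab (a point): Middle of the top edge of the blue upright tab on the fixed half: mould x -30, y -9, z 162 mm. The tab is 40 mm along the mould's x, 12 mm thick and stands 40 mm above the plaster's top (z 122..162 mm).
- red_tab (a point): Middle of the top edge of the red tab on the swinging half, same size as the blue one; 95 mm from the hinge axis along the half and 9 mm outward (outer face 15 mm outward). Its x runs along the half to the hinge, y outward. Shut, it faces the blue tab; the two together measure 30 mm across along the mould's y, with a 6 mm gap between them.
- pin: Locking pin: steel shank 10 mm in diameter, 60 mm long, chamfered tip; round orange head 22 mm in diameter, 30 mm tall; 50 to 100 g. Origin: centre of the tip, z towards the head. Starts upright in the stand, tip 12 mm and head 72..102 mm above the bench. Fully home in the mould its tip is at mould z 62 mm.
- pin_stand: Wooden block 70 x 70 x 72 mm with a 14 mm blind hole, fixed to the bench, holding the pin. Origin: centre of its underside. It swaps places with the bowl and the jar from one start to the next.
- bowl: Bystander: white bowl, 84 mm across the rim, 45 mm high. Origin: centre of its foot.
- glaze_jar: Bystander: amber jar with white cap, 60 mm across, 62 mm high. Origin: centre of its foot.
- amber_bottle: Bystander: amber bottle with white cap, 64 mm across, 130 mm high. Origin: centre of its foot.
- clear_bottle: Bystander: clear bottle with grey cap, 68 mm across, 150 mm high. Origin: centre of its foot.
- brush: Bystander: brush 200 mm long lying on the bench. Origin: under its middle.
- red_vase: Bystander: red vase 90 mm across, 120 mm high. Origin: centre of its foot.
- test_ring: Bystander: yellow ring 70 mm across, 22 mm high. Origin: centre of its underside.

How it is judged:
On the way, in this order (a step that is already met when the one before it is completed fails the run):
1. the swinging half is shut against the fixed half, the pin not yet in (value of joint swing_half below 0.03 rad and not (horizontal distance between pin and eye_top below 0.005 m and z of pin in the frame of mould between 0.055 and 0.066 m and angle between pin's own z axis and vertical below 0.1 rad)), for 0.2 s.
2. the pin is through both eyes with its head down on the upper eye, the mould shut (value of joint swing_half below 0.03 rad and horizontal distance between pin and eye_top below 0.005 m and z of pin in the frame of mould between 0.055 and 0.066 m and angle between pin's own z axis and vertical below 0.1 rad), for 0.2 s.
At the end, for the whole second after the job is handed in: The mould is shut (hinge under 0.03 rad); the pin is upright (within 0.1 rad) through both eyes, within 5 mm of the hole's centre and its head within 4 mm of the upper eye, not touched by the fingers; and the fingers are still squeezing, pressing the red tab and the blue tab with more than 5 N each (all of step 2 and contact force between the fingers and mould_c0 above 5 N and contact force between the fingers and swing_half_c0 above 5 N and contact force between the fingers and pin below 0.5 N); the arm keeps its last pose, push and grip.
It fails at once if the bowl or the jar is pushed more than 40 mm away or tipped over (distance of any of bowl, glaze_jar from where it was at the start of the episode above 0.04 m or angle between any of bowl, glaze_jar's own z axis and vertical above 0.6 rad).
It fails at once if a bottle is pushed more than 40 mm away or tipped over (distance of any of amber_bottle, clear_bottle from where it was at the start of the episode above 0.04 m or angle between any of amber_bottle, clear_bottle's own z axis and vertical above 0.6 rad).
It fails at once if the brush, vase or ring is pushed more than 40 mm away or tipped over (distance of any of brush, red_vase, test_ring from where it was at the start of the episode above 0.04 m or angle between any of red_vase, test_ring's own z axis and vertical above 0.6 rad).
It also fails if it takes over 66 s, if anything falls off the work surface, if the arm or the gripper's body presses on something with over 40 N, if the wrist force passes 120 N, or if a joint passes its speed limit or range.

## Robot

A 7-joint arm with a two-finger parallel gripper is mounted at the origin on the work surface. World frame = base frame: x ahead of the robot, y to its left, z up, the work surface at z = 0. Lengths are in m, angles in rad, forces in N, time in s.
With the tool pointing down it reaches from about 0.4 to 0.85 m from the base axis. Payload 6.9 kg.
Tool frame: the origin (TCP) lies where the fingers leave the gripper's body, on its centre line; the fingertips stand 73 mm ahead of it and the grasp point (between the pads) lies 54 mm ahead of it; x points along the fingers, y is the direction in which the jaws open and shut, and the axes are right-handed (so a half turn about x gives the same grasp; the last joint's range is limited). The gripper opens to 85 mm and grips with 20 to 120 N. Pads are 22 mm wide; open, the fingers measure 114 mm over their backs; the gripper's body (76 mm by 85 mm) begins 54 mm behind the grasp point. The pads swing forward as they close: fully open they stand 13 mm farther back than shut.
Start: joints at [1.331, 0.507, -0.238, 1.5, 0.126, 1.149, -0.155], TCP at [0.212, -0.588, 0.304] pointing down, gripper open.
Joint ranges: [-3.08, 3.08], [-0.24, 2.05], [-1.43, 1.35], [0, 2.5], [-1.52, 4.66], [0.17, 1.96], [-2.89, 2.89]. Speed limits (rad/s): [2.39, 2.39, 3.14, 3.14, 3.14, 3.14, 3.14].

## Interface

Orientations are given as [roll, pitch, yaw] about the fixed x, y, z axes, in that order (R = Rz(yaw) Ry(pitch) Rx(roll)).
In Python, from rig import bot gives the robot as it stands.
- The arm moves only by the tool servo_tool, never from a script. Its argument "series" is a list of rows, each an object of numbers: "x", "y", "z": the shift along the tool's x, y, z in units of 0.02 m (1.0 is 0.02 m); "rx", "ry", "rz": the turn, a rotation vector about the tool's x, y, z in units of 0.1 rad (1.0 is 0.1 rad); "fingers": the gripper command: -1 is shut, 1 is fully open, values between are in proportion. A call has 1 to 12 rows; each row shifts and turns the commanded pose from where the row before left it, along the tool's axes as they then stand; what a row does not reach is not made up. A row lasts 1/12 s, in which the tool goes at most 41.7 mm and 7.16 degrees, less where a joint would pass 70% of its speed; a pose out of reach is approached as far as the arm can. A call with a number of a shift or a turn outside -1 to 1 is refused whole. A call with a gripper value outside its range is refused whole. The fingers move at their own pace and stop on an object; the grip force is fixed at half the most. Time passes only in rows, so rows that do not move let the fingers close. It gives the time, the measured TCP pose, the force and the opening at its end, in the units of the state.
- bot.state(): the state, without advancing time (a new reading comes with each control period).
- bot.read_camera(name): name is "scene" or "top" or "wrist"; returns a dict with "frame" (384x512x3 uint8, red, green, blue), "depth" (384x512 float32, m along the optical axis (not along the pixel's ray), 0 where there is no reading), "fx", "fy", "cx", "cy" (pixels), "eye" and "rotation" of the camera in the world; the wrist camera has in their place "mount" (4x4, takes a point from camera to tool coordinates, whose origin is the TCP and whose axes are the tool frame's). Camera axes: x right, y down, z forward; pixel columns grow to the right and rows downward; lengths in m; the calibration is good to about 2 mm. The wrist camera is an equidistant fisheye: a pixel r from the principal point sees the ray r / f radians off the axis. A picture is of the moment at which its call begins: read the wrist's pose just before it.
- bot.job_done(): hands the job in, once; it reports no verdict.
Trained networks look in a picture, given as the dict that the camera call returned (one of the last four; its "shot" number tells which), for a name from the list of things; names that differ only in an ending like _2 or _b are one class to them, and where a whole thing is asked for, a point or a joint stands for the part that bears it (a point fixed in the world has none). Each returns a list of dicts, best first, with "score" (0 to 1); they miss things now and then, are a little off and sometimes report something else, mostly with a low value. They report only what shows in the picture. A call takes as long as a camera call.
- bot.masks_of(picture, query): "mask" (384x512 bool, what is visible of it).
- bot.mark_of(picture, query): "location" ([x, y, z] in m, in world coordinates, good to about 4 mm: a listed point, or the origin of a listed thing).
The state is a dict: "time_s": time; "joint_pos": joint angles; "qvel": joint speeds; "tau": joint torques, N m; "eef_pos": TCP position; "tool_rot": TCP orientation; "force": force on the tool from outside, world axes, zero at the start; "torque": the same for the moment, N m; "grip_width": finger opening in m.
Only numpy, scipy, OpenCV 4.12 (cv2) and the standard library are available. Lean on these libraries where they do the work, as an engineer would, in place of code of your own. Each camera call takes 0.05 s, during which the arm holds its last target.

## Working session

There is one attempt and no reset: what is moved stays moved. The work goes in short steps, Python scripts to look and compute and a tool call to move; the robot and the scene stay as the last step left them, time stands still between calls to the robot, and variables do not carry over. Pictures are saved under pics/ and viewed, and the job is handed in when it is done.

Besides the shell and the picture viewer there is one more tool, called after "Request:" in YAML: its name, and indented under it one key for each argument. servo_tool: Moves the arm, as the interface text tells. Its arguments: {"type":"object","properties":{"series":{"type":"array"}},"required":["series"]}

```bash
ls; mkdir -p pics; cat > h.py <<'E'
import numpy as np, cv2
from rig import bot
from scipy.spatial.transform import Rotation as R
def save(p,n): cv2.imwrite('pics/'+n,cv2.cvtColor(p['frame'],cv2.COLOR_RGB2BGR))
E
python3 - <<'E'
from h import *
print(bot.state())
for c in ('scene','top'):
    p=bot.read_camera(c); save(p,c+'0.png'); print(c,p['eye'],np.round(p['rotation'],3).tolist(),p['fx'],p['cx'],p['cy'])
    for q in ['mould','hinge','eye_top','blue_tab','red_tab','pin','pin_stand','bowl','glaze_jar','amber_bottle','clear_bottle','brush','red_vase','test_ring']:
        r=bot.mark_of(p,q); print(q,[(np.round(a['location'],3).tolist(),round(a['score'],2)) for a in r[:2]])
print(bot.state()['time_s'])
E
```

```text
pics
{'time_s': 0.0, 'joint_pos': array([ 1.33054599,  0.50833136, -0.23750945,  1.50115316,  0.12566918,
        1.14890486, -0.15483043]), 'qvel': array([-5.51639340e-04,  1.70925962e-03, -5.33910656e-04,  1.45546280e-03,
        1.47579103e-03,  1.98632515e-05,  6.38932439e-04]), 'tau': array([ 5.56858013e-04, -6.20602870e+01, -2.18627438e+00, -2.49653363e+01,
        1.27289345e-02,  1.20078411e-02, -2.13812780e-05]), 'eef_pos': array([ 0.21161209, -0.58767658,  0.30302603]), 'tool_rot': array([-1.56145152,  1.56898447,  1.92585462]), 'force': array([-0.31897517, -0.51420429,  0.15965574]), 'torque': array([-0.03794911, -0.01393794,  0.06011349]), 'grip_width': 0.08510847592705909}
scene [ 1.46275493 -0.03292923  0.91577647] [-2.288, -0.004, 1.45] 424.4407034237376 252.80826964765174 187.65841125587906
mould [([0.536, 0.035, 0.0], 0.71)]
hinge [([0.604, 0.037, 0.127], 0.72)]
eye_top [([0.448, 0.036, 0.122], 0.95)]
blue_tab [([0.508, 0.026, 0.165], 0.6)]
red_tab [([0.603, 0.036, 0.124], 0.59), ([0.566, 0.119, 0.158], 0.56)]
pin [([0.387, 0.501, -0.001], 0.7)]
pin_stand [([0.556, -
[... 515 characters left out ...]
 -0.002, -1.537] 376.7820795530298 250.9720755796011 188.94327537242344
mould [([0.54, 0.034, 0.003], 0.62)]
hinge [([0.6, 0.031, 0.121], 0.68)]
eye_top [([0.448, 0.033, 0.122], 0.73)]
blue_tab [([0.508, 0.028, 0.163], 0.71)]
red_tab [([0.562, 0.119, 0.161], 0.81), ([0.552, -0.373, -0.004], 0.54)]
pin [([0.56, -0.368, 0.013], 0.5)]
pin_stand [([0.557, -0.372, -0.002], 0.84)]
bowl [([0.591, -0.212, 0.0], 0.58)]
glaze_jar [([0.468, -0.216, 0.0], 0.78)]
amber_bottle [([0.713, -0.244, 0.001], 0.72), ([0.554, -0.371, -0.001], 0.63)]
clear_bottle [([0.639, 0.384, 0.001], 0.68)]
brush [([0.788, 0.03, -0.004], 0.71)]
red_vase [([0.395, 0.495, 0.0], 0.86)]
test_ring [([0.553, 0.503, 0.001], 0.7)]
1.5
```

View images.

View pics/scene0.png

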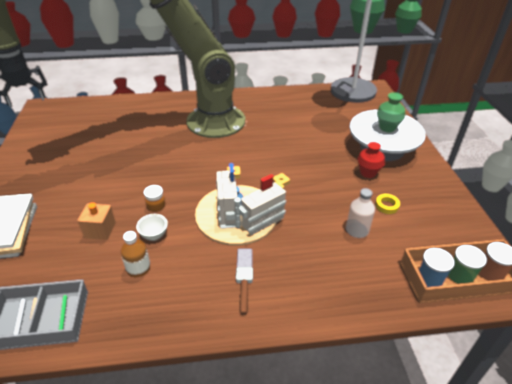

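View pics/top0.png

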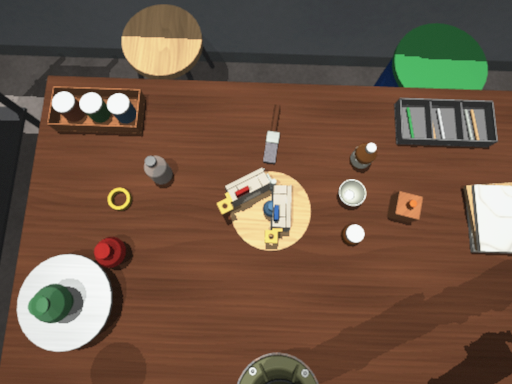

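```bash
python3 - <<'E'
from h import *
s=bot.state(); M=R.from_euler('xyz',s['tool_rot']).as_matrix(); print(np.round(M,4))
P={'o':[(.536,.035),(.540,.034)],'h':[(.604,.037),(.600,.031)],'e':[(.448,.036),(.448,.033)],'b':[(.508,.026),(.508,.028)]}
m={'o':(0,0),'h':(.065,0),'e':(-.09,0),'b':(-.03,-.009)}
A=np.array([m[k] for k in P for _ in P[k]]);B=np.array([q for k in P for q in P[k]])
a=A-A.mean(0);b=B-B.mean(0)
yaw=np.arctan2((a[:,0]*b[:,1]-a[:,1]*b[:,0]).sum(),(a*b).sum());c,s_=np.cos(yaw),np.sin(yaw)
t=B.mean(0)-np.array([[c,-s_],[s_,c]])@A.mean(0);print(yaw,t)
p=bot.read_camera('wrist');save(p,'w0.png');print({k:v for k,v in p.items() if k not in('frame','depth')})
E
```

```text
[[ 0.      0.3389 -0.9408]
 [ 0.     -0.9408 -0.3389]
 [-1.     -0.     -0.    ]]
-0.004943888334541605 [0.53776096 0.03468199]
{'fx': 297.3186396354542, 'fy': 297.3186396354542, 'cx': 258.23389870151556, 'cy': 192.84800760708026, 'mount': array([[ 2.95343158e-04, -2.83556825e-01,  9.58955390e-01,
        -7.08796660e-02],
       [ 9.99999877e-01,  4.66062013e-04, -1.70172730e-04,
         3.16504080e-04],
       [-3.98679041e-04,  9.58955322e-01,  2.83556928e-01,
        -7.17534319e-02],
       [ 0.00000000e+00,  0.00000000e+00,  0.00000000e+00,
         1.00000000e+00]]), 'shot': 3}
```

View pics/w0.png

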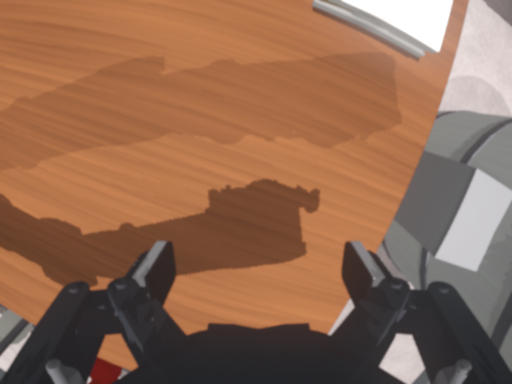

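Request:
servo_tool:
  series:
    - {"rx":0.86,"z":-1,"y":-1,"fingers":-1}
    - {"rx":0.86,"z":-1,"y":-1,"fingers":-1}
    - {"rx":0.86,"z":-1,"y":-1,"fingers":-1}
    - {"rx":0.86,"z":-1,"y":-1,"fingers":-1}
    - {"z":-1,"y":-1,"fingers":-1}
    - {"z":-1,"y":-1,"fingers":-1}
    - {"z":-1,"y":-1,"fingers":-1}
    - {"z":-1,"y":-1,"fingers":-1}
    - {"z":-1,"y":-1,"fingers":-1}
    - {"z":-1,"y":-1,"fingers":-1}
    - {"z":-1,"y":-1,"fingers":-1}
    - {"z":-1,"y":-1,"fingers":-1}

```text
$.series[0]: bad value
```

```bash
cat > st.py <<'E'
from h import *
s=bot.state(); M=R.from_euler('xyz',s['tool_rot']).as_matrix(); print(s['time_s'],np.round(s['eef_pos'],4)); print(np.round(M,3).tolist(), np.round(s['force'],1),s['grip_width'])
E
python3 st.py
```

```text
1.55 [ 0.2118 -0.588   0.3038]
[[-0.0, 0.339, -0.941], [0.0, -0.941, -0.339], [-1.0, -0.0, -0.0]] [ 0.  -0.4  0.1] 0.0854014387965321
```

Request:
servo_tool:
  series:
    - {"x":0,"y":-1,"z":-1,"rx":0.86,"ry":0,"rz":0,"fingers":-1}
    - {"x":0,"y":-1,"z":-1,"rx":0.86,"ry":0,"rz":0,"fingers":-1}
    - {"x":0,"y":-1,"z":-1,"rx":0.86,"ry":0,"rz":0,"fingers":-1}
    - {"x":0,"y":-1,"z":-1,"rx":0.86,"ry":0,"rz":0,"fingers":-1}
    - {"x":0,"y":-1,"z":-1,"rx":0,"ry":0,"rz":0,"fingers":-1}
    - {"x":0,"y":-1,"z":-1,"rx":0,"ry":0,"rz":0,"fingers":-1}
    - {"x":0,"y":-1,"z":-1,"rx":0,"ry":0,"rz":0,"fingers":-1}
    - {"x":0,"y":-1,"z":-1,"rx":0,"ry":0,"rz":0,"fingers":-1}
    - {"x":0,"y":-1,"z":-1,"rx":0,"ry":0,"rz":0,"fingers":-1}
    - {"x":0,"y":-1,"z":-1,"rx":0,"ry":0,"rz":0,"fingers":-1}
    - {"x":0,"y":-1,"z":-1,"rx":0,"ry":0,"rz":0,"fingers":-1}
    - {"x":0,"y":-1,"z":-1,"rx":0,"ry":0,"rz":0,"fingers":-1}

```text
time_s: 2.55
eef_pos: [0.433, -0.3317, 0.3041]
tool_rot: [2.532, 1.57, -0.608]
force: [0.8, -0.1, -0.3]
grip_width: -0.0003
```

```bash
python3 st.py
```

```text
2.55 [ 0.433  -0.3317  0.3041]
[[0.0, 0.002, -1.0], [-0.0, -1.0, -0.002], [-1.0, 0.0, -0.0]] [ 0.8 -0.1 -0.3] -0.00026512010803357296
```

Request:
servo_tool:
  series:
    - {"x":0,"y":-1,"z":-0.75,"rx":0,"ry":0,"rz":0,"fingers":-1}
    - {"x":0,"y":-1,"z":-0.75,"rx":0,"ry":0,"rz":0,"fingers":-1}
    - {"x":0,"y":-1,"z":-0.75,"rx":0,"ry":0,"rz":0,"fingers":-1}
    - {"x":0,"y":-1,"z":-0.75,"rx":0,"ry":0,"rz":0,"fingers":-1}
    - {"x":0,"y":-1,"z":-0.75,"rx":0,"ry":0,"rz":0,"fingers":-1}
    - {"x":0,"y":-1,"z":-0.75,"rx":0,"ry":0,"rz":0,"fingers":-1}
    - {"x":0,"y":-1,"z":-0.75,"rx":0,"ry":0,"rz":0,"fingers":-1}
    - {"x":0,"y":-1,"z":-0.75,"rx":0,"ry":0,"rz":0,"fingers":-1}
    - {"x":0,"y":-1,"z":-0.75,"rx":0,"ry":0,"rz":0,"fingers":-1}
    - {"x":0,"y":-1,"z":-0.75,"rx":0,"ry":0,"rz":0,"fingers":-1}
    - {"x":0,"y":-1,"z":-0.75,"rx":0,"ry":0,"rz":0,"fingers":-1}
    - {"x":0,"y":-1,"z":-0.75,"rx":0,"ry":0,"rz":0,"fingers":-1}

```text
time_s: 3.55
eef_pos: [0.6124, -0.0915, 0.3039]
tool_rot: [2.625, 1.571, -0.515]
force: [0.1, -1.3, 0.2]
grip_width: 0.0
```

Request:
servo_tool:
  series:
    - {"x":0,"y":-1,"z":0,"rx":0,"ry":0,"rz":0,"fingers":-1}
    - {"x":0,"y":-1,"z":0,"rx":0,"ry":0,"rz":0,"fingers":-1}
    - {"x":0,"y":-1,"z":0,"rx":0,"ry":0,"rz":0,"fingers":-1}
    - {"x":0,"y":-1,"z":0,"rx":0,"ry":0,"rz":0,"fingers":-1}
    - {"x":0,"y":-1,"z":0,"rx":0,"ry":0,"rz":0,"fingers":-1}
    - {"x":0,"y":-1,"z":0,"rx":0,"ry":0,"rz":0,"fingers":-1}
    - {"x":0,"y":-1,"z":0,"rx":0,"ry":0,"rz":0,"fingers":-1}
    - {"x":0,"y":-1,"z":0,"rx":0,"ry":0,"rz":0,"fingers":-1}
    - {"x":0,"y":-1,"z":0,"rx":0,"ry":0,"rz":0,"fingers":-1}
    - {"x":0,"y":-1,"z":0,"rx":0,"ry":0,"rz":0,"fingers":-1}
    - {"x":0,"y":-1,"z":0,"rx":0,"ry":0,"rz":0,"fingers":-1}
    - {"x":0,"y":-1,"z":0,"rx":0,"ry":0,"rz":0,"fingers":-1}

```text
time_s: 4.55
eef_pos: [0.6112, 0.1485, 0.3039]
tool_rot: [-2.977, 1.571, 0.166]
force: [-0.6, 0.0, 0.8]
grip_width: 0.0002
```

```bash
python3 - <<'E'
from h import *
s=bot.state();print(s['time_s'],s['eef_pos'])
p=bot.read_camera('wrist');save(p,'w1.png')
for q in ('red_tab','hinge'): print(bot.mark_of(p,q)[:2])
E
```

```text
4.55 [0.61124856 0.14845692 0.30392422]
[{'location': [0.5638, 0.1204, 0.1613], 'score': 0.82}]
[{'location': [0.6003, 0.0347, 0.1235], 'score': 0.68}]
```

View pics/w1.png

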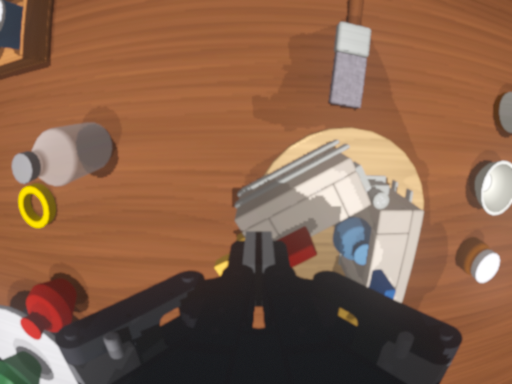

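Request:
servo_tool:
  series:
    - {"x":0.97,"y":0,"z":0,"rx":0,"ry":0,"rz":0,"fingers":-1}
    - {"x":0.97,"y":0,"z":0,"rx":0,"ry":0,"rz":0,"fingers":-1}
    - {"x":0.97,"y":0,"z":0,"rx":0,"ry":0,"rz":0,"fingers":-1}
    - {"x":0.97,"y":0,"z":0,"rx":0,"ry":0,"rz":0,"fingers":-1}
    - {"x":0.97,"y":0,"z":0,"rx":0,"ry":0,"rz":0,"fingers":-1}
    - {"x":0,"y":0,"z":0,"rx":0,"ry":0,"rz":0,"fingers":-1}
    - {"x":0,"y":0.16,"z":0.55,"rx":0,"ry":0,"rz":0,"fingers":-1}
    - {"x":0,"y":0.16,"z":0.55,"rx":0,"ry":0,"rz":0,"fingers":-1}
    - {"x":0,"y":0.16,"z":0.5,"rx":0,"ry":0,"rz":0,"fingers":-1}
    - {"x":0,"y":0.28,"z":0.47,"rx":0,"ry":0,"rz":0,"fingers":-1}
    - {"x":0,"y":0.28,"z":0.47,"rx":0,"ry":0,"rz":0,"fingers":-1}
    - {"x":0,"y":0.28,"z":0.46,"rx":0,"ry":0,"rz":0,"fingers":-1}

```text
time_s: 5.7
eef_pos: [0.5519, 0.1211, 0.2084]
tool_rot: [-2.686, 1.568, 0.457]
force: [2.6, 2.0, -1.6]
grip_width: 0.0003
```

Request:
servo_tool:
  series:
    - {"x":0,"y":0.43,"z":0.35,"rx":0,"ry":0,"rz":0,"fingers":-1}
    - {"x":0,"y":0.43,"z":0.35,"rx":0,"ry":0,"rz":0,"fingers":-1}
    - {"x":0,"y":0.43,"z":0.35,"rx":0,"ry":0,"rz":0,"fingers":-1}
    - {"x":0,"y":0.4,"z":0.14,"rx":0,"ry":0,"rz":0,"fingers":-1}
    - {"x":0,"y":0.4,"z":0.14,"rx":0,"ry":0,"rz":0,"fingers":-1}
    - {"x":0,"y":0.4,"z":0.14,"rx":0,"ry":0,"rz":0,"fingers":-1}

```text
time_s: 6.2
eef_pos: [0.5217, 0.0701, 0.2069]
tool_rot: [0.303, 1.57, -2.837]
force: [0.5, 2.0, 1.9]
grip_width: 0.0001
```

```bash
python3 - <<'E'
from h import *
s=bot.state();print(s['time_s'],s['eef_pos'],s['force'])
p=bot.read_camera('wrist');save(p,'w2.png')
for q in ('red_tab',): print(bot.mark_of(p,q)[:2])
E
```

```text
6.2 [0.52172327 0.07012803 0.20694831] [0.49189097 1.96052403 1.8860675 ]
[]
```

View pics/w2.png

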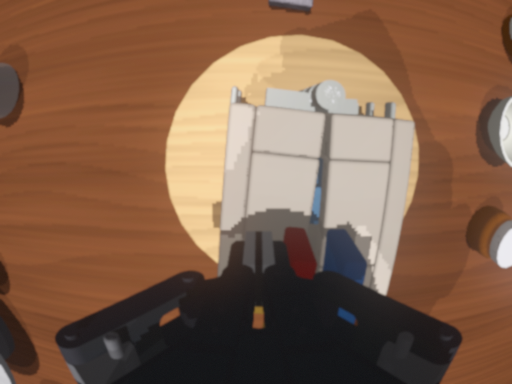

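Request:
servo_tool:
  series:
    - {"x":0,"y":0.2,"z":0,"rx":0,"ry":0,"rz":0,"fingers":-1}
    - {"x":0,"y":0.2,"z":0,"rx":0,"ry":0,"rz":0,"fingers":-1}
    - {"x":0,"y":0.15,"z":0,"rx":0,"ry":0,"rz":0,"fingers":-1}

```text
time_s: 6.55
eef_pos: [0.522, 0.0621, 0.2068]
tool_rot: [-1.466, 1.568, 1.679]
force: [-2.4, 13.2, -1.4]
grip_width: -0.0
```

Request:
servo_tool:
  series:
    - {"x":0,"y":0.15,"z":0,"rx":0,"ry":0,"rz":0,"fingers":-1}
    - {"x":0,"y":0,"z":0,"rx":0,"ry":0,"rz":0,"fingers":-1}

```text
time_s: 6.72
eef_pos: [0.5219, 0.0619, 0.2068]
tool_rot: [-1.583, 1.564, 1.565]
force: [-1.6, 14.4, -2.1]
grip_width: -0.0001
```

Request:
servo_tool:
  series:
    - {"x":0,"y":0.05,"z":0,"rx":0,"ry":0,"rz":0,"fingers":-1}
    - {"x":0,"y":-1,"z":0,"rx":0,"ry":0,"rz":0,"fingers":-1}
    - {"x":-0.5,"y":-0.5,"z":0,"rx":0,"ry":0,"rz":0,"fingers":-1}
    - {"x":-1,"y":0,"z":0.5,"rx":0,"ry":0,"rz":0,"fingers":-1}
    - {"x":-1,"y":0,"z":1,"rx":0,"ry":0,"rz":0,"fingers":-1}
    - {"x":-1,"y":0.5,"z":1,"rx":0,"ry":0,"rz":0,"fingers":1}
    - {"x":-1,"y":0.9,"z":1,"rx":0,"ry":0,"rz":0,"fingers":1}
    - {"x":0,"y":0.9,"z":1,"rx":0,"ry":0,"rz":0,"fingers":1}
    - {"x":0,"y":0.5,"z":0.3,"rx":0,"ry":0,"rz":0,"fingers":1}
    - {"x":0,"y":0,"z":0,"rx":0,"ry":0,"rz":0,"fingers":1}

```text
time_s: 7.55
eef_pos: [0.4247, 0.0274, 0.2973]
tool_rot: [1.649, 1.569, -1.494]
force: [-0.4, -0.7, 0.3]
grip_width: 0.0604
```

```bash
cat >> h.py <<'E'
def wcast(p,s,u,v,z):
    "pixel -> world point on plane z"
    a,b=u-p['cx'],v-p['cy'];r=np.hypot(a,b);th=r/p['fx']
    d=np.array([np.sin(th)*a/r,np.sin(th)*b/r,np.cos(th)])
    M=R.from_euler('xyz',s['tool_rot']).as_matrix();T=p['mount']
    o=M@T[:3,3]+s['eef_pos'];d=M@T[:3,:3]@d
    return o+d*(z-o[2])/d[2]
def wproj(p,s,X):
    M=R.from_euler('xyz',s['tool_rot']).as_matrix();T=p['mount']
    q=T[:3,:3].T@(M.T@(np.array(X)-s['eef_pos'])-T[:3,3])
    r=np.hypot(q[0],q[1]);th=np.arctan2(r,q[2])
    return p['cx']+p['fx']*th*q[0]/r,p['cy']+p['fx']*th*q[1]/r
E
python3 - <<'E'
from h import *
s=bot.state();print(s['time_s'],s['eef_pos'],s['force'])
p=bot.read_camera('wrist');save(p,'w3.png')
np.save('w3.npy',p['depth'])
cv2.imwrite('pics/w3z.png',cv2.resize(cv2.cvtColor(p['frame'][60:310,130:390],cv2.COLOR_RGB2BGR),None,fx=2.3,fy=2.3,interpolation=cv2.INTER_CUBIC))
for q in ('red_tab','blue_tab','eye_top','hinge','mould'): print(q,bot.mark_of(p,q)[:2])
import pickle; pickle.dump((p,s),open('w3.pkl','wb'))
E
```

```text
7.55 [0.42473729 0.02740573 0.29734435] [-0.3709473  -0.72529069  0.26034396]
red_tab [{'location': [0.5081, 0.0416, 0.1644], 'score': 0.85}, {'location': [0.5075, 0.0233, 0.1642], 'score': 0.22}]
blue_tab [{'location': [0.508, 0.0252, 0.1663], 'score': 0.81}, {'location': [0.5898, -0.2128, 0.0009], 'score': 0.18}]
eye_top [{'location': [0.4453, 0.0326, 0.1255], 'score': 0.86}]
hinge []
mould [{'location': [0.5358, 0.0349, 0.0053], 'score': 0.8}]
```

View pics/w3z.png

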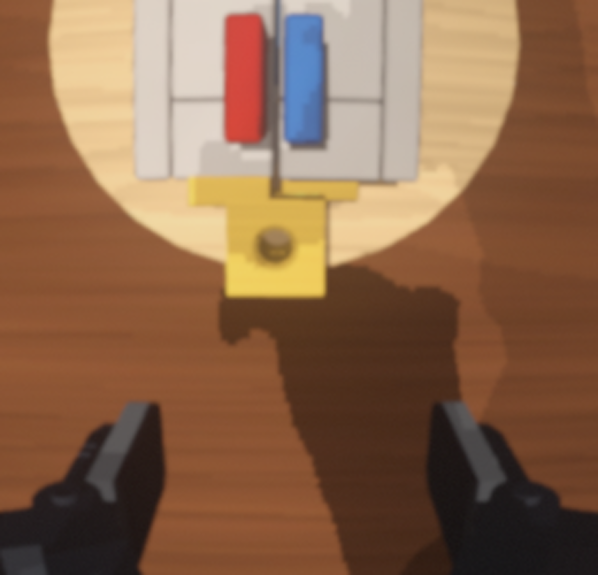

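```bash
python3 - <<'E'
from h import *
import pickle; p,s=pickle.load(open('w3.pkl','rb'))
f=lambda u,v,z=.122: np.round(wcast(p,s,130+u/2.3,60+v/2.3,z),4)
for q in [(275,244),(226,197),(326,197),(226,297),(326,297)]: print(q,f(*q))
print('tabs tops', f(226,17,.162),f(226,143,.162),f(324,17,.162),f(322,143,.162))
c=cv2.resize(p['frame'][130:205,215:290],None,fx=8,fy=8,interpolation=cv2.INTER_CUBIC);cv2.imwrite('pics/w3e.png',c[...,::-1])
E
```

```text
(275, 244) [0.4474 0.034  0.122 ]
(226, 197) [0.4649 0.0516 0.122 ]
(326, 197) [0.4648 0.0154 0.122 ]
(226, 297) [0.4272 0.0525 0.122 ]
(326, 297) [0.4271 0.015  0.122 ]
tabs tops [0.5248 0.0471 0.162 ] [0.4865 0.0474 0.162 ] [0.5246 0.0181 0.162 ] [0.4864 0.0186 0.162 ]
```

View pics/w3e.png

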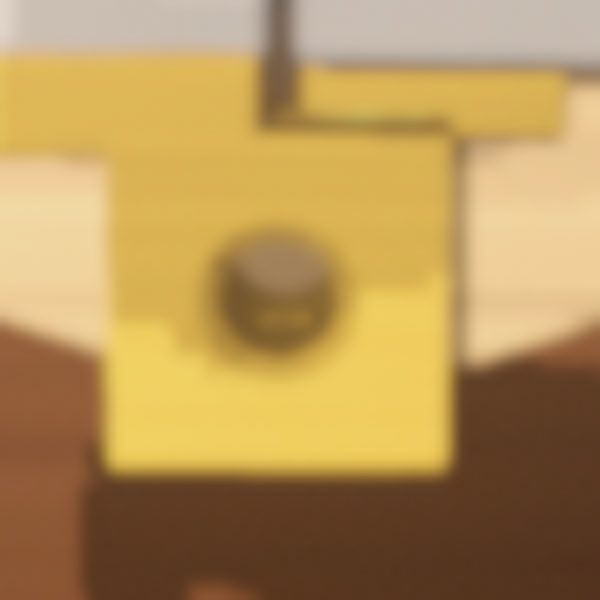

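Request:
servo_tool:
  series:
    - {"x":0,"y":1,"z":-0.44,"rx":0,"ry":0,"rz":0,"fingers":1}
    - {"x":0,"y":1,"z":-0.44,"rx":0,"ry":0,"rz":0,"fingers":1}
    - {"x":0,"y":1,"z":-0.44,"rx":0,"ry":0,"rz":0,"fingers":1}
    - {"x":0,"y":1,"z":-0.44,"rx":0,"ry":0,"rz":0,"fingers":1}
    - {"x":0,"y":1,"z":-0.44,"rx":0,"ry":0,"rz":0,"fingers":1}
    - {"x":0,"y":1,"z":-0.44,"rx":0,"ry":0,"rz":0,"fingers":1}
    - {"x":0,"y":1,"z":-0.44,"rx":0,"ry":0,"rz":0,"fingers":1}
    - {"x":0,"y":1,"z":-0.44,"rx":0,"ry":0,"rz":0,"fingers":1}
    - {"x":0,"y":1,"z":-0.44,"rx":0,"ry":0,"rz":0,"fingers":1}
    - {"x":0,"y":1,"z":-0.44,"rx":0,"ry":0,"rz":0,"fingers":1}
    - {"x":0,"y":1,"z":-0.44,"rx":0,"ry":0,"rz":0,"fingers":1}
    - {"x":0,"y":1,"z":-0.44,"rx":0,"ry":0,"rz":0,"fingers":1}

```text
time_s: 8.85
eef_pos: [0.5331, -0.2103, 0.2962]
tool_rot: [-0.748, 1.57, 2.397]
force: [0.0, 0.3, 0.4]
grip_width: 0.0856
```

Request:
servo_tool:
  series:
    - {"x":0,"y":1,"z":0,"rx":0,"ry":0,"rz":0,"fingers":1}
    - {"x":0,"y":1,"z":0,"rx":0,"ry":0,"rz":0,"fingers":1}
    - {"x":0,"y":1,"z":0,"rx":0,"ry":0,"rz":0,"fingers":1}
    - {"x":0,"y":1,"z":0,"rx":0,"ry":0,"rz":0,"fingers":1}
    - {"x":0,"y":1,"z":0,"rx":0,"ry":0,"rz":0,"fingers":1}
    - {"x":0,"y":1,"z":0,"rx":0,"ry":0,"rz":0,"fingers":1}
    - {"x":0,"y":1,"z":0,"rx":0,"ry":0,"rz":0,"fingers":1}
    - {"x":0,"y":0.9,"z":0,"rx":0,"ry":0,"rz":0,"fingers":1}
    - {"x":0,"y":0,"z":0,"rx":0,"ry":0,"rz":0,"fingers":1}

```text
time_s: 9.6
eef_pos: [0.5318, -0.372, 0.2956]
tool_rot: [0.804, 1.568, -2.34]
force: [-0.1, -0.6, -0.3]
grip_width: 0.085
```

```bash
python3 - <<'E'
from h import *
s=bot.state();print(s['time_s'],s['eef_pos'],s['force'])
print(np.round(R.from_euler('xyz',s['tool_rot']).as_matrix(),3).tolist())
p=bot.read_camera('wrist');save(p,'w4.png')
cv2.imwrite('pics/w4z.png',cv2.resize(cv2.cvtColor(p['frame'][80:280,130:390],cv2.COLOR_RGB2BGR),None,fx=3,fy=3,interpolation=cv2.INTER_CUBIC))
for q in ('pin','pin_stand'): print(q,bot.mark_of(p,q)[:2])
m=bot.masks_of(p,'pin')
import pickle; pickle.dump((p,s),open('w4.pkl','wb'))
for k in m[:2]:
    v,u=np.where(k['mask']);print(k['score'],u.min(),u.max(),v.min(),v.max(),u.mean(),v.mean(),len(u))
E
```

```text
9.6 [ 0.53179038 -0.37203656  0.29555715] [-0.09094528 -0.64255816 -0.26108128]
[[-0.002, -0.002, -1.0], [-0.002, -1.0, 0.002], [-1.0, 0.002, 0.002]]
pin [{'location': [0.557, -0.3721, 0.0144], 'score': 0.68}]
pin_stand [{'location': [0.5576, -0.3731, 0.0027], 'score': 0.67}]
0.58 246 269 146 171 257.1509433962264 159.05450733752622 477
```

View pics/w4z.png

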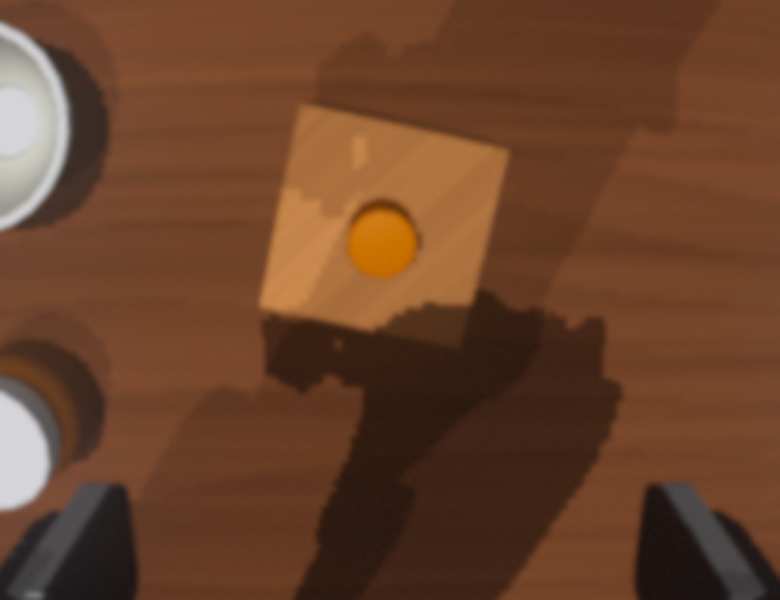

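```bash
python3 - <<'E'
from h import *
import pickle; p,s=pickle.load(open('w4.pkl','rb'))
print(wcast(p,s,257.3,161,.102))
print([np.round(wcast(p,s,130+u/3,80+v/3,.072),4) for u,v in [(300,104),(510,150),(262,305),(460,347)]], np.mean([wcast(p,s,130+u/3,80+v/3,.072) for u,v in [(300,104),(510,150),(262,305),(460,347)]],0))
E
```

```text
[ 0.55509899 -0.37195774  0.102     ]
[array([ 0.5963, -0.3452,  0.072 ]), array([ 0.5811, -0.4143,  0.072 ]), array([ 0.5283, -0.3307,  0.072 ]), array([ 0.5131, -0.3988,  0.072 ])] [ 0.55470121 -0.37226953  0.072     ]
```

Request:
servo_tool:
  series:
    - {"x":0.9,"y":0,"z":-0.6,"rx":0,"ry":0,"rz":0,"fingers":1}
    - {"x":0.9,"y":0,"z":-0.57,"rx":0,"ry":0,"rz":0,"fingers":1}
    - {"x":1,"y":0,"z":0,"rx":0,"ry":0,"rz":0,"fingers":1}
    - {"x":1,"y":0,"z":0,"rx":0,"ry":0,"rz":0,"fingers":1}
    - {"x":1,"y":0,"z":0,"rx":0,"ry":0,"rz":0,"fingers":1}
    - {"x":1,"y":0,"z":0,"rx":0,"ry":0,"rz":0,"fingers":1}
    - {"x":0.9,"y":0,"z":0,"rx":0,"ry":0,"rz":0,"fingers":1}
    - {"x":0.5,"y":0,"z":0,"rx":0,"ry":0,"rz":0,"fingers":1}
    - {"x":0,"y":0,"z":0,"rx":0,"ry":0,"rz":0,"fingers":1}

```text
time_s: 10.55
eef_pos: [0.5554, -0.366, 0.1506]
tool_rot: [-0.697, 1.567, 2.448]
force: [-1.2, 1.1, -0.2]
grip_width: 0.0855
```

```bash
python3 st.py
```

```text
10.55 [ 0.5554 -0.366   0.1506]
[[-0.003, 0.003, -1.0], [0.003, -1.0, -0.003], [-1.0, -0.003, 0.003]] [-1.2  1.1 -0.2] 0.08546018496124287
```

Request:
servo_tool:
  series:
    - {"x":0,"y":0.3,"z":0,"rx":0,"ry":0,"rz":0,"fingers":1}
    - {"x":0,"y":0,"z":0,"rx":0,"ry":0,"rz":0,"fingers":1}

```text
time_s: 10.72
eef_pos: [0.5564, -0.3752, 0.1542]
tool_rot: [2.281, 1.568, -0.859]
force: [0.6, -0.2, 0.0]
grip_width: 0.0853
```

```bash
python3 st.py
```

```text
10.7167 [ 0.5564 -0.3752  0.1542]
[[0.002, 0.001, -1.0], [-0.002, -1.0, -0.001], [-1.0, 0.002, -0.002]] [ 0.6 -0.2  0. ] 0.0853035315279675
```

Request:
servo_tool:
  series:
    - {"x":0,"y":0,"z":0,"rx":0,"ry":0,"rz":0,"fingers":1}

```text
time_s: 10.8
eef_pos: [0.5563, -0.3747, 0.1544]
tool_rot: [2.458, 1.568, -0.682]
force: [-0.3, 0.7, -0.6]
grip_width: 0.0853
```

Request:
servo_tool:
  series:
    - {"x":0,"y":0,"z":0,"rx":0,"ry":0,"rz":0,"fingers":1}

```text
time_s: 10.88
eef_pos: [0.5562, -0.3742, 0.1541]
tool_rot: [2.601, 1.569, -0.539]
force: [-1.2, -0.2, 0.2]
grip_width: 0.0853
```

Request:
servo_tool:
  series:
    - {"x":0,"y":0,"z":0,"rx":0,"ry":0,"rz":0,"fingers":1}

```text
time_s: 10.97
eef_pos: [0.5561, -0.3739, 0.1538]
tool_rot: [2.699, 1.569, -0.441]
force: [-0.2, 0.4, 0.1]
grip_width: 0.0853
```

Request:
servo_tool:
  series:
    - {"x":0.1,"y":0,"z":0,"rx":0,"ry":0,"rz":0,"fingers":-1}
    - {"x":0,"y":0,"z":0,"rx":0,"ry":0,"rz":0,"fingers":-1}
    - {"x":0,"y":0,"z":0,"rx":0,"ry":0,"rz":0,"fingers":-1}
    - {"x":0,"y":0,"z":0,"rx":0,"ry":0,"rz":0,"fingers":-1}
    - {"x":0,"y":0,"z":0,"rx":0,"ry":0,"rz":0,"fingers":-1}
    - {"x":0,"y":0,"z":0,"rx":0,"ry":0,"rz":0,"fingers":-1}
    - {"x":0,"y":0,"z":0,"rx":0,"ry":0,"rz":0,"fingers":-1}
    - {"x":0,"y":0,"z":0,"rx":0,"ry":0,"rz":0,"fingers":-1}

```text
time_s: 11.63
eef_pos: [0.5559, -0.3735, 0.1511]
tool_rot: [-1.884, 1.57, 1.26]
force: [-0.4, 2.6, 3.5]
grip_width: 0.02
```

```bash
python3 st.py
```

```text
11.6333 [ 0.5559 -0.3735  0.1511]
[[0.0, 0.002, -1.0], [0.0, -1.0, -0.002], [-1.0, -0.0, -0.0]] [-0.4  2.6  3.5] 0.01997103573718439
```

Request:
servo_tool:
  series:
    - {"x":-0.3,"y":0,"z":0,"rx":0,"ry":0,"rz":0,"fingers":-1}
    - {"x":-0.6,"y":0,"z":0,"rx":0,"ry":0,"rz":0,"fingers":-1}
    - {"x":-0.8,"y":0,"z":0,"rx":0,"ry":0,"rz":0,"fingers":-1}
    - {"x":-0.8,"y":0,"z":0,"rx":0,"ry":0,"rz":0,"fingers":-1}
    - {"x":-0.8,"y":0,"z":0,"rx":0,"ry":0,"rz":0,"fingers":-1}
    - {"x":-0.8,"y":0,"z":0,"rx":0,"ry":0,"rz":0,"fingers":-1}
    - {"x":-0.8,"y":0,"z":0,"rx":0,"ry":0,"rz":0,"fingers":-1}
    - {"x":-0.8,"y":-0.3,"z":0.2,"rx":0,"ry":0,"rz":0,"fingers":-1}
    - {"x":-0.5,"y":-0.5,"z":0.4,"rx":0,"ry":0,"rz":0,"fingers":-1}
    - {"x":0,"y":-0.8,"z":0.5,"rx":0,"ry":0,"rz":0,"fingers":-1}
    - {"x":0,"y":-0.9,"z":0.5,"rx":0,"ry":0,"rz":0,"fingers":-1}
    - {"x":0,"y":-0.9,"z":0.5,"rx":0,"ry":0,"rz":0,"fingers":-1}

```text
time_s: 12.63
eef_pos: [0.5129, -0.3051, 0.276]
tool_rot: [2.467, 1.57, -0.673]
force: [0.2, 0.0, -1.0]
grip_width: 0.0199
```

Request:
servo_tool:
  series:
    - {"x":0,"y":-0.9,"z":0.5,"rx":0,"ry":0,"rz":0,"fingers":-1}
    - {"x":0,"y":-0.9,"z":0.5,"rx":0,"ry":0,"rz":0,"fingers":-1}
    - {"x":0,"y":-0.9,"z":0.5,"rx":0,"ry":0,"rz":0,"fingers":-1}
    - {"x":0,"y":-0.9,"z":0.5,"rx":0,"ry":0,"rz":0,"fingers":-1}
    - {"x":0,"y":-0.9,"z":0.5,"rx":0,"ry":0,"rz":0,"fingers":-1}
    - {"x":0,"y":-0.9,"z":0.5,"rx":0,"ry":0,"rz":0,"fingers":-1}
    - {"x":0,"y":-0.9,"z":0.4,"rx":0,"ry":0,"rz":0,"fingers":-1}
    - {"x":0,"y":-0.9,"z":0,"rx":0,"ry":0,"rz":0,"fingers":-1}
    - {"x":0,"y":-0.9,"z":0,"rx":0,"ry":0,"rz":0,"fingers":-1}
    - {"x":0,"y":-0.9,"z":0,"rx":0,"ry":0,"rz":0,"fingers":-1}
    - {"x":0,"y":-0.9,"z":0,"rx":0,"ry":0,"rz":0,"fingers":-1}
    - {"x":0,"y":-0.9,"z":0,"rx":0,"ry":0,"rz":0,"fingers":-1}

```text
time_s: 13.63
eef_pos: [0.4449, -0.0891, 0.2759]
tool_rot: [2.657, 1.569, -0.482]
force: [0.2, 0.8, -0.5]
grip_width: 0.0197
```

Request:
servo_tool:
  series:
    - {"x":0,"y":-0.9,"z":0,"rx":0,"ry":0,"rz":0,"fingers":-1}
    - {"x":0,"y":-0.9,"z":0,"rx":0,"ry":0,"rz":0,"fingers":-1}
    - {"x":0,"y":-0.9,"z":0,"rx":0,"ry":0,"rz":0,"fingers":-1}
    - {"x":0,"y":-0.9,"z":0,"rx":0,"ry":0,"rz":0,"fingers":-1}
    - {"x":0,"y":-0.9,"z":0,"rx":0,"ry":0,"rz":0,"fingers":-1}
    - {"x":0,"y":-0.8,"z":0,"rx":0,"ry":0,"rz":0,"fingers":-1}
    - {"x":0,"y":-0.5,"z":0,"rx":0,"ry":0,"rz":0,"fingers":-1}
    - {"x":0,"y":-0.3,"z":0,"rx":0,"ry":0,"rz":0,"fingers":-1}
    - {"x":0,"y":0,"z":0,"rx":0,"ry":0,"rz":0,"fingers":-1}
    - {"x":0,"y":0,"z":0,"rx":0,"ry":0,"rz":0,"fingers":-1}
    - {"x":0,"y":0,"z":0,"rx":0,"ry":0,"rz":0,"fingers":-1}

```text
time_s: 14.55
eef_pos: [0.4451, 0.031, 0.2749]
tool_rot: [1.469, 1.57, -1.672]
force: [-0.8, -0.6, -1.3]
grip_width: 0.0206
```

```bash
python3 st.py; python3 - <<'E'
from h import *
import pickle
s=bot.state()
p=bot.read_camera('wrist');save(p,'w5.png')
cv2.imwrite('pics/w5z.png',cv2.resize(cv2.cvtColor(p['frame'][100:280,160:360],cv2.COLOR_RGB2BGR),None,fx=3.3,fy=3.3,interpolation=cv2.INTER_CUBIC))
for q in ('pin','eye_top'): print(q,bot.mark_of(p,q)[:2])
pickle.dump((p,s),open('w5.pkl','wb'))
p=bot.read_camera('scene');
cv2.imwrite('pics/s5z.png',cv2.resize(cv2.cvtColor(p['frame'][120:260,180:320],cv2.COLOR_RGB2BGR),None,fx=4,fy=4,interpolation=cv2.INTER_CUBIC))
E
```

```text
14.55 [0.4451 0.031  0.2749]
[[-0.0, 0.0, -1.0], [-0.001, -1.0, -0.0], [-1.0, 0.001, 0.0]] [-0.8 -0.6 -1.3] 0.02057991114668616
pin [{'location': [0.446, 0.0329, 0.1342], 'score': 0.97}]
eye_top [{'location': [0.4476, 0.0342, 0.1264], 'score': 0.95}]
```

View pics/w5z.png

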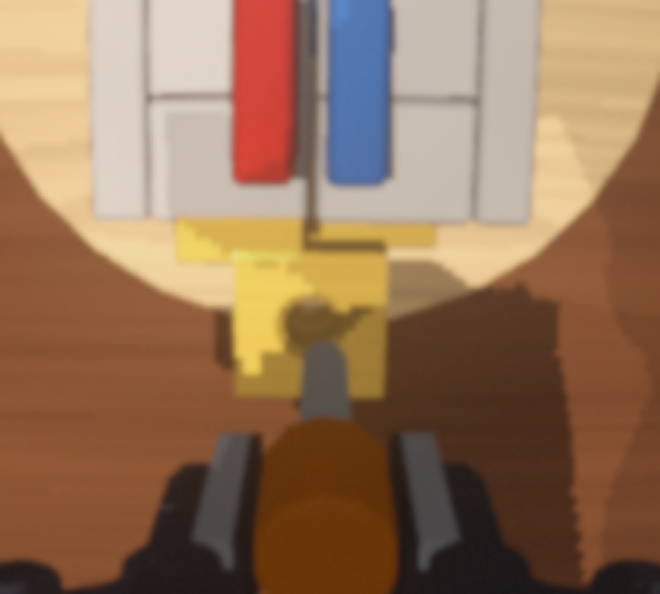

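View pics/s5z.png

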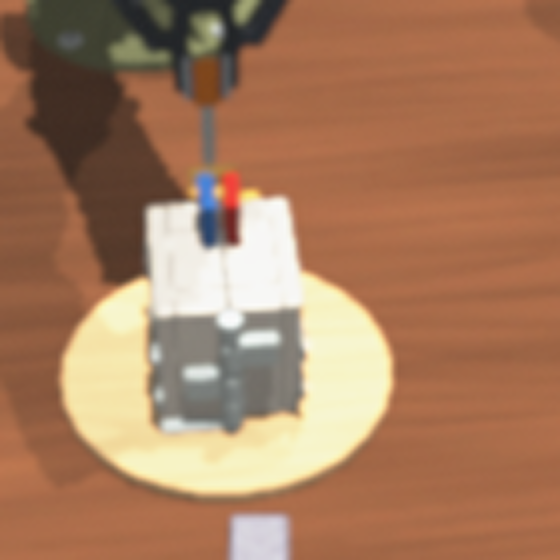

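```bash
python3 - <<'E'
from h import *
import pickle; p,s=pickle.load(open('w5.pkl','rb'))
f=lambda u,v,z: np.round(wcast(p,s,160+u/3.3,100+v/3.3,z),4)
print('tip far edge',f(325.5,342,.136),f(302,360,.138),f(349,360,.138))
print('eye',[f(u,v,.122) for u,v in [(233,245),(386,245),(235,397),(386,397),(309.5,322)]])
print('head', [f(u,v,.195) for u,v in [(258,480),(392,480)]], [f(u,v,.225) for u,v in [(326,497),(255,560),(398,560)]])
E
```

```text
tip far edge [0.4465 0.0302 0.136 ] [0.4429 0.0355 0.138 ] [0.4429 0.0249 0.138 ]
eye [array([0.4658, 0.0519, 0.122 ]), array([0.4658, 0.016 , 0.122 ]), array([0.4275, 0.0524, 0.122 ]), array([0.4276, 0.0153, 0.122 ]), array([0.4469, 0.034 , 0.122 ])]
head [array([0.4413, 0.0418, 0.195 ]), array([0.4414, 0.0189, 0.195 ])] [array([0.4538, 0.0303, 0.225 ]), array([0.4435, 0.0404, 0.225 ]), array([0.4435, 0.02  , 0.225 ])]
```

Request:
servo_tool:
  series:
    - {"x":0.2,"y":-0.17,"z":-0.15,"rx":0,"ry":0,"rz":0,"fingers":-1}
    - {"x":0.2,"y":0,"z":0,"rx":0,"ry":0,"rz":0,"fingers":-1}
    - {"x":0,"y":0,"z":0,"rx":0,"ry":0,"rz":0,"fingers":-1}
    - {"x":0,"y":0,"z":0,"rx":0,"ry":0,"rz":0,"fingers":-1}
    - {"x":0,"y":0,"z":0,"rx":0,"ry":0,"rz":0,"fingers":-1}

```text
time_s: 15.17
eef_pos: [0.4481, 0.0354, 0.2668]
tool_rot: [-0.071, 1.57, 3.073]
force: [-0.0, 0.9, -0.6]
grip_width: 0.0199
```

```bash
python3 st.py; python3 - <<'E'
from h import *
import pickle
s=bot.state()
p=bot.read_camera('wrist')
cv2.imwrite('pics/w6z.png',cv2.resize(cv2.cvtColor(p['frame'][150:250,210:310],cv2.COLOR_RGB2BGR),None,fx=6,fy=6,interpolation=cv2.INTER_CUBIC))
for q in ('pin','eye_top'): print(q,bot.mark_of(p,q)[:2])
pickle.dump((p,s),open('w6.pkl','wb'))
p=bot.read_camera('top');
cv2.imwrite('pics/t6z.png',cv2.resize(cv2.cvtColor(p['frame'][190:270,230:330],cv2.COLOR_RGB2BGR),None,fx=6,fy=6,interpolation=cv2.INTER_CUBIC))
E
```

```text
15.1667 [0.4481 0.0354 0.2668]
[[-0.0, 0.002, -1.0], [0.0, -1.0, -0.002], [-1.0, -0.0, 0.0]] [-0.   0.9 -0.6] 0.019865256523063403
pin [{'location': [0.4491, 0.0372, 0.1282], 'score': 0.77}]
eye_top [{'location': [0.4444, 0.0349, 0.1254], 'score': 0.6}]
```

View pics/w6z.png

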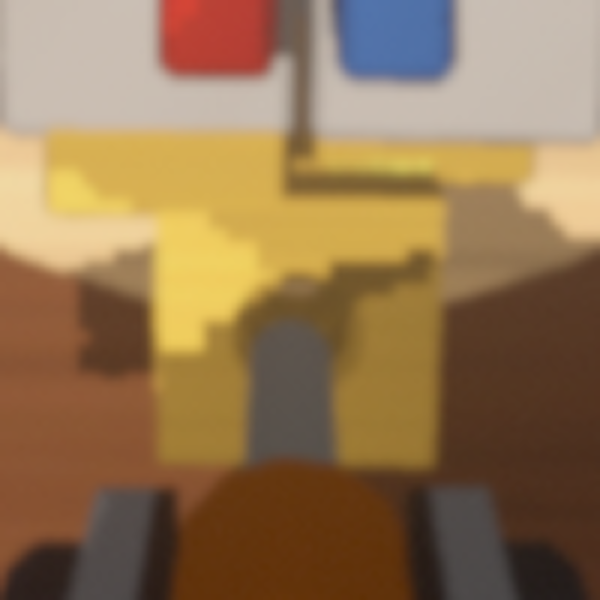

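View pics/t6z.png

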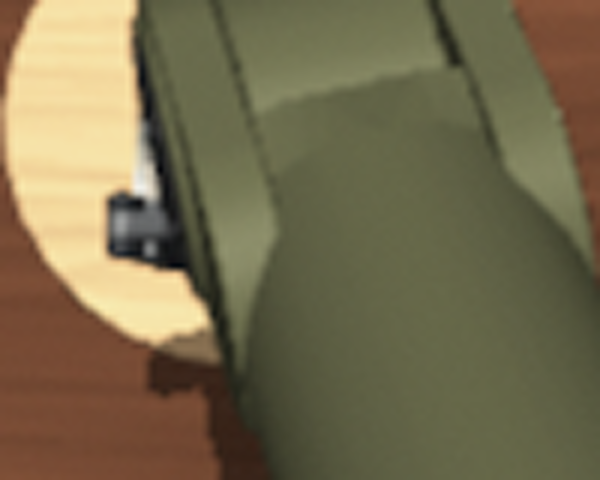

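```bash
python3 - <<'E'
from h import *
import pickle; p,s=pickle.load(open('w6.pkl','rb'))
f=lambda u,v,z: np.round(wcast(p,s,210+u/6,150+v/6,z),4)
for z in (.126,.128,.130): print('tip far edge',f(291,318,z))
print('shank',f(250,370,.130),f(331,370,.130))
print('eye',[f(u,v,.122) for u,v in [(157,184),(443,184),(157,467),(438,467),(298,325)]])
E
```

```text
tip far edge [0.4493 0.0348 0.126 ]
tip far edge [0.45   0.0348 0.128 ]
tip far edge [0.4507 0.0348 0.13  ]
shank [0.4439 0.0399 0.13  ] [0.4439 0.0299 0.13  ]
eye [array([0.4656, 0.0516, 0.122 ]), array([0.4657, 0.0159, 0.122 ]), array([0.4273, 0.0524, 0.122 ]), array([0.4273, 0.0154, 0.122 ]), array([0.4471, 0.0339, 0.122 ])]
```

Request:
servo_tool:
  series:
    - {"x":0.2,"y":0.05,"z":0,"rx":0,"ry":0,"rz":0,"fingers":-1}
    - {"x":0.2,"y":0,"z":0,"rx":0,"ry":0,"rz":0,"fingers":-1}
    - {"x":0.2,"y":0,"z":0,"rx":0,"ry":0,"rz":0,"fingers":-1}
    - {"x":0,"y":0,"z":0,"rx":0,"ry":0,"rz":0,"fingers":-1}

```text
time_s: 15.7
eef_pos: [0.4477, 0.0343, 0.2539]
tool_rot: [0.066, 1.569, -3.073]
force: [-1.1, -0.1, -1.9]
grip_width: 0.02
```

Request:
servo_tool:
  series:
    - {"x":0.3,"y":0,"z":0,"rx":0,"ry":0,"rz":0,"fingers":-1}
    - {"x":0.3,"y":0,"z":0,"rx":0,"ry":0,"rz":0,"fingers":-1}
    - {"x":0,"y":0,"z":0,"rx":0,"ry":0,"rz":0,"fingers":-1}

```text
time_s: 15.95
eef_pos: [0.4476, 0.0343, 0.2417]
tool_rot: [0.062, 1.569, -3.078]
force: [0.2, 0.0, -0.1]
grip_width: 0.0198
```

Request:
servo_tool:
  series:
    - {"x":0.3,"y":0,"z":0,"rx":0,"ry":0,"rz":0,"fingers":-1}
    - {"x":0.3,"y":0,"z":0,"rx":0,"ry":0,"rz":0,"fingers":-1}
    - {"x":0,"y":0,"z":0,"rx":0,"ry":0,"rz":0,"fingers":-1}

```text
time_s: 16.2
eef_pos: [0.4476, 0.0343, 0.2297]
tool_rot: [0.051, 1.569, -3.089]
force: [-0.2, 0.2, -0.7]
grip_width: 0.0199
```

Request:
servo_tool:
  series:
    - {"x":0.3,"y":0,"z":0,"rx":0,"ry":0,"rz":0,"fingers":-1}
    - {"x":0.3,"y":0,"z":0,"rx":0,"ry":0,"rz":0,"fingers":-1}
    - {"x":0.3,"y":0,"z":0,"rx":0,"ry":0,"rz":0,"fingers":-1}
    - {"x":0.3,"y":0,"z":0,"rx":0,"ry":0,"rz":0,"fingers":-1}
    - {"x":0,"y":0,"z":0,"rx":0,"ry":0,"rz":0,"fingers":-1}

```text
time_s: 16.62
eef_pos: [0.4476, 0.0343, 0.2056]
tool_rot: [0.056, 1.569, -3.083]
force: [-1.1, 0.9, -0.3]
grip_width: 0.0198
```

Request:
servo_tool:
  series:
    - {"x":0.15,"y":0,"z":0,"rx":0,"ry":0,"rz":0,"fingers":-1}
    - {"x":0,"y":0,"z":0,"rx":0,"ry":0,"rz":0,"fingers":-1}

```text
time_s: 16.78
eef_pos: [0.448, 0.0344, 0.2035]
tool_rot: [-0.057, 1.57, 3.087]
force: [-0.3, 0.0, -0.4]
grip_width: 0.0202
```

Request:
servo_tool:
  series:
    - {"x":0.1,"y":0,"z":0,"rx":0,"ry":0,"rz":0,"fingers":-1}
    - {"x":0,"y":0,"z":0,"rx":0,"ry":0,"rz":0,"fingers":-1}

```text
time_s: 16.95
eef_pos: [0.4481, 0.0344, 0.2018]
tool_rot: [-2.224, 1.571, 0.92]
force: [0.3, 0.2, -0.9]
grip_width: 0.0204
```

Request:
servo_tool:
  series:
    - {"x":0.1,"y":0,"z":0,"rx":0,"ry":0,"rz":0,"fingers":-1}
    - {"x":0,"y":0,"z":0,"rx":0,"ry":0,"rz":0,"fingers":-1}

```text
time_s: 17.12
eef_pos: [0.4483, 0.0345, 0.2009]
tool_rot: [2.935, 1.57, -0.205]
force: [-2.7, -0.4, 10.6]
grip_width: 0.0198
```

Request:
servo_tool:
  series:
    - {"x":0.1,"y":0,"z":0,"rx":0,"ry":0,"rz":0,"fingers":-1}
    - {"x":0,"y":0,"z":0,"rx":0,"ry":0,"rz":0,"fingers":-1}
    - {"x":0,"y":0,"z":0,"rx":0,"ry":0,"rz":0,"fingers":-1}

```text
time_s: 17.37
eef_pos: [0.4483, 0.0347, 0.2007]
tool_rot: [2.952, 1.568, -0.188]
force: [-10.2, 0.2, 35.6]
grip_width: 0.02
```

Request:
servo_tool:
  series:
    - {"x":-0.15,"y":0,"z":0,"rx":0,"ry":0,"rz":0,"fingers":-1}
    - {"x":0,"y":0,"z":0,"rx":0,"ry":0,"rz":0,"fingers":1}
    - {"x":0,"y":0,"z":0,"rx":0,"ry":0,"rz":0,"fingers":1}
    - {"x":0,"y":0,"z":0,"rx":0,"ry":0,"rz":0,"fingers":1}
    - {"x":0,"y":0,"z":0,"rx":0,"ry":0,"rz":0,"fingers":1}
    - {"x":0,"y":0,"z":0,"rx":0,"ry":0,"rz":0,"fingers":1}
    - {"x":-0.5,"y":0,"z":0,"rx":0,"ry":0,"rz":0,"fingers":1}
    - {"x":-1,"y":0,"z":0,"rx":0,"ry":0,"rz":0,"fingers":1}
    - {"x":-1,"y":0,"z":0,"rx":0,"ry":0,"rz":0,"fingers":1}
    - {"x":-1,"y":0,"z":0,"rx":0,"ry":0,"rz":0,"fingers":1}
    - {"x":-1,"y":0,"z":0.5,"rx":0,"ry":0,"rz":0,"fingers":1}
    - {"x":0,"y":0,"z":0.5,"rx":0,"ry":0,"rz":0,"fingers":1}

```text
time_s: 18.37
eef_pos: [0.4295, 0.0348, 0.2937]
tool_rot: [-3.007, 1.566, 0.136]
force: [0.1, 0.2, -0.1]
grip_width: 0.0852
```

```bash
python3 st.py; python3 - <<'E'
from h import *
import pickle
s=bot.state()
p=bot.read_camera('wrist')
cv2.imwrite('pics/w7z.png',cv2.resize(cv2.cvtColor(p['frame'][60:310,130:390],cv2.COLOR_RGB2BGR),None,fx=2.3,fy=2.3,interpolation=cv2.INTER_CUBIC))
for q in ('pin','eye_top','red_tab','blue_tab'): print(q,bot.mark_of(p,q)[:1])
pickle.dump((p,s),open('w7.pkl','wb'))
E
```

```text
18.3667 [0.4295 0.0348 0.2937]
[[0.005, 0.002, -1.0], [0.001, -1.0, -0.002], [-1.0, -0.001, -0.005]] [ 0.1  0.2 -0.1] 0.08518483436786349
pin [{'location': [0.4494, 0.0351, 0.0626], 'score': 0.91}]
eye_top [{'location': [0.4481, 0.0343, 0.122], 'score': 0.77}]
red_tab [{'location': [0.5084, 0.0417, 0.1654], 'score': 0.79}]
blue_tab [{'location': [0.5077, 0.0236, 0.1642], 'score': 0.65}]
```

View pics/w7z.png

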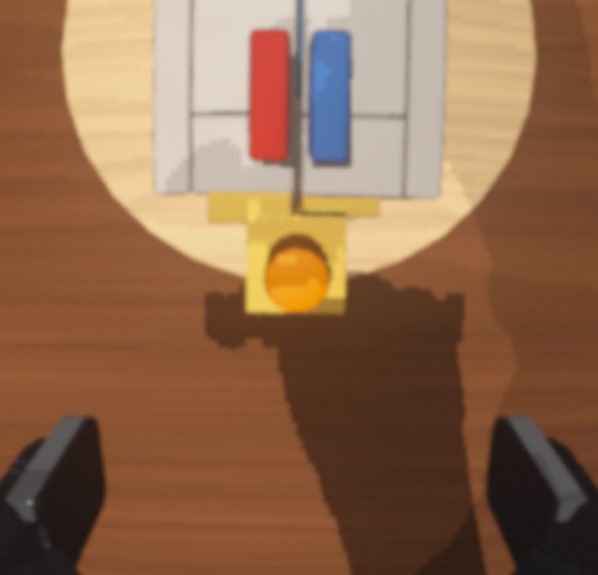

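Request:
servo_tool:
  series:
    - {"x":0,"y":0.05,"z":-0.9,"rx":0,"ry":0,"rz":0,"fingers":1}
    - {"x":0,"y":0,"z":-1,"rx":0,"ry":0,"rz":0,"fingers":1}
    - {"x":0,"y":0,"z":-1,"rx":0,"ry":0,"rz":0,"fingers":1}
    - {"x":0,"y":0,"z":-1,"rx":0,"ry":0,"rz":0,"fingers":1}
    - {"x":0.5,"y":0,"z":0,"rx":0,"ry":0,"rz":0,"fingers":1}
    - {"x":1,"y":0,"z":0,"rx":0,"ry":0,"rz":0,"fingers":1}
    - {"x":1,"y":0,"z":0,"rx":0,"ry":0,"rz":0,"fingers":1}
    - {"x":1,"y":0,"z":0,"rx":0,"ry":0,"rz":0,"fingers":1}
    - {"x":0.7,"y":0,"z":0,"rx":0,"ry":0,"rz":0,"fingers":1}
    - {"x":0,"y":0,"z":0,"rx":0,"ry":0,"rz":0,"fingers":1}
    - {"x":0,"y":0,"z":0,"rx":0,"ry":0,"rz":0,"fingers":1}

```text
time_s: 19.53
eef_pos: [0.5059, 0.0335, 0.2057]
tool_rot: [-0.016, 1.568, 3.127]
force: [-0.7, -0.9, -0.1]
grip_width: 0.0857
```

```bash
python3 st.py
```

```text
19.5333 [0.5059 0.0335 0.2057]
[[-0.003, 0.002, -1.0], [0.0, -1.0, -0.002], [-1.0, -0.0, 0.003]] [-0.7 -0.9 -0.1] 0.08565543216610273
```

Request:
servo_tool:
  series:
    - {"x":-0.1,"y":0,"z":-0.15,"rx":0,"ry":0,"rz":0,"fingers":1}
    - {"x":0,"y":0,"z":0,"rx":0,"ry":0,"rz":0,"fingers":-1}
    - {"x":0,"y":0,"z":0,"rx":0,"ry":0,"rz":0,"fingers":-1}
    - {"x":0,"y":0,"z":0,"rx":0,"ry":0,"rz":0,"fingers":-1}
    - {"x":0,"y":0,"z":0,"rx":0,"ry":0,"rz":0,"fingers":-1}
    - {"x":0,"y":0,"z":0,"rx":0,"ry":0,"rz":0,"fingers":-1}
    - {"x":0,"y":0,"z":0,"rx":0,"ry":0,"rz":0,"fingers":-1}
    - {"x":0,"y":0,"z":0,"rx":0,"ry":0,"rz":0,"fingers":-1}
    - {"x":0,"y":0,"z":0,"rx":0,"ry":0,"rz":0,"fingers":-1}
    - {"x":0,"y":0,"z":0,"rx":0,"ry":0,"rz":0,"fingers":-1}

```text
time_s: 20.37
eef_pos: [0.5092, 0.0337, 0.2096]
tool_rot: [-2.594, 1.57, 0.548]
force: [-1.5, 0.0, 6.1]
grip_width: 0.0285
```

```bash
python3 st.py; python3 - <<'E'
from h import *
p=bot.read_camera('wrist');save(p,'w8.png')
for q in ('pin',): print(q,bot.mark_of(p,q)[:1])
p=bot.read_camera('scene')
cv2.imwrite('pics/s8z.png',cv2.resize(cv2.cvtColor(p['frame'][100:280,60:400],cv2.COLOR_RGB2BGR),None,fx=2.3,fy=2.3,interpolation=cv2.INTER_CUBIC))
for q in ('pin','red_tab'): print(q,bot.mark_of(p,q)[:1])
E
```

```text
20.3667 [0.5092 0.0337 0.2096]
[[0.001, 0.001, -1.0], [0.0, -1.0, -0.001], [-1.0, -0.0, -0.001]] [-1.5  0.   6.1] 0.0285464066018946
pin []
pin []
red_tab [{'location': [0.5097, 0.0411, 0.1584], 'score': 0.97}]
```

View pics/w8.png

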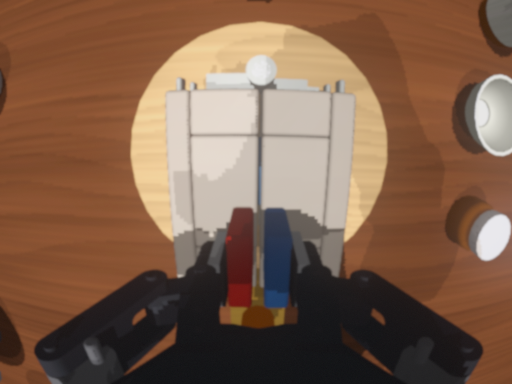

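View pics/s8z.png

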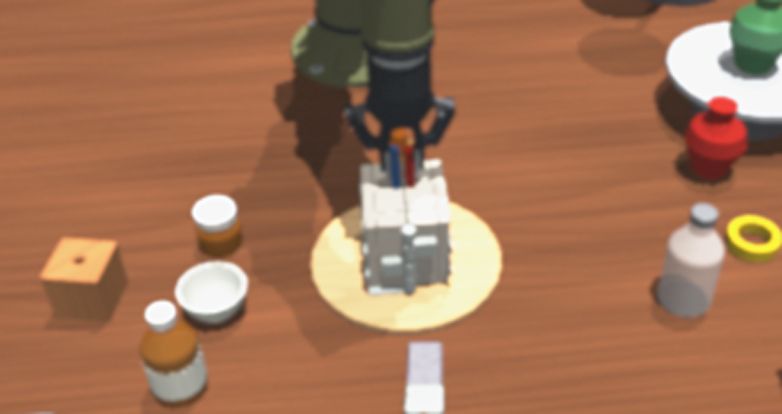

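```bash
python3 -c "
from h import *
print(bot.job_done()); s=bot.state(); print(s['time_s'],s['force'],s['grip_width'])"
```

```text
the job is handed in; nothing more can be done
None
the job is handed in; nothing more can be done
```

I swung the open half shut, moved the pin from its stand into both eyes, and handed in with the gripper still squeezing the red and blue tabs. `job_done()` reports no verdict, so whether it passed is not confirmed. The job took about 20.5 s of the 66 s allowed.

- **Mould shut:** the push met the hard stop at about 14 N, and a wrist picture afterwards showed the seam closed.
- **Pin home:** the head met the upper eye at the expected height, pressed down with about 36 N. After I let go, the tip measured at z 62.6 mm against the 62 mm target, about 1.5 mm from the measured hole centre. Once the gripper was over the tabs, the pin network no longer found it in either camera. The wrist picture still showed the orange head on the eye, clear of the fingers.
- **Squeeze:** the last opening reading was 28.5 mm against 30 mm across the tabs. The gripper also read 20 mm on the 22 mm pin head, so it seems to read 1.5–2 mm low. The sideways force on the tool was near zero, which fits both tabs being pressed equally. I could not measure the force on each tab directly.
- **Bystanders:** the bowl, jar, bottles, vase and ring stood upright and looked undisturbed in the last scene picture, as did the visible end of the brush.

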